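Tally a cap check, then hold the feeder guard open

ROBOT

A 6-joint arm with a two-finger parallel gripper is mounted at the origin on the work surface. World frame = base frame: x ahead of the robot, y to its left, z up, the work surface at z = 0. Lengths are in m, angles in rad, forces in N, time in s.
With the tool pointing down it reaches from about 0.25 to 0.775 m from the base axis. Payload 4 kg.
Tool frame: the origin (TCP) lies on the centre line of the jaws, within the pads' length; the fingertips stand 17 mm ahead of it and the grasp point (between the pads) lies 2 mm behind it; z points along the fingers, y is the line along which they close (so a half turn about z gives the same grasp; the last joint's range is limited). The gripper opens to 94 mm and grips with 3 to 60 N. Pads are 16 mm wide; open, the fingers measure 119 mm over their backs; the gripper's body (75 mm by 177 mm) begins 78 mm behind the grasp point.
Start: joints at [1.23, 0.087, 1.371, -0, 1.684, -0.103], TCP at [0.13, 0.535, 0.196] pointing down, gripper open.
Joint ranges: [-3.1, 3.1], [-0.76, 2.03], [0.27, 2.55], [-1.08, 4.22], [0.17, 2.65], [-2.57, 2.57]. Speed limits (rad/s): [2.79, 2.79, 3.14, 3.14, 3.14, 3.14].

INTERFACE

Orientations are given as [roll, pitch, yaw] about the fixed x, y, z axes, in that order (R = Rz(yaw) Ry(pitch) Rx(roll)).
In Python, from bench import robot gives the robot as it stands.
- The arm moves only by the tool servo_tool, never from a script. Its argument "plan" is a list of rows, each a list of 7 numbers: the shift along the tool's x, y, z normalised to -1 to 1, where 1 is 0.1 m, then the turn, a rotation vector about the tool's x, y, z normalised to -1 to 1, where 1 is pi/2 rad, then the finger opening in mm, from 0 to 94. In form: [[x, y, z, ax, ay, az, gripper], ...]. A call has 1 to 12 rows; each row is the pose to reach, as a shift and turn from the pose commanded when the call began, along the tool's axes at that moment; what a row does not reach only later rows make up. A row lasts 1/12 s, in which the tool goes at most 41.7 mm and 7.16 degrees, less where a joint would pass 70% of its speed; a pose out of reach is approached as far as the arm can. A call with a number of a shift or a turn outside -1 to 1 is refused whole. A call with a gripper value outside its range is refused whole. The fingers move at their own pace and stop on an object; the grip force is fixed at half the most. Time passes only in rows, so rows that repeat a pose let the fingers close. It gives the time, the measured TCP pose, the force, the opening and the grip force at its end, in the units of the state.
- robot.get_obs(): the state, without advancing time (a new reading comes with each control period).
- robot.snapshot(name): name is "side" or "top"; returns the picture (420x560x3 uint8, red, green, blue); there is no depth.
- robot.camera_params(name): a dict with "camera_matrix" (3x3 intrinsics, pixels), "rvec" (rotation vector, rad) and "tvec" (3), from world to camera coordinates, as OpenCV has them. Camera axes: x right, y down, z forward; pixel columns grow to the right and rows downward; lengths in m; the calibration is good to about 2 mm. A picture is of the moment at which its call begins. camera_params takes no time and is no camera call.
- robot.close_job(): hands the job in; it is judged then, once.
Trained networks look in the newest picture that a camera, given by its name, has taken for a name from the list of things; names that differ only in an ending like _2 or _b are one class to them, and where a whole thing is asked for, a point or a joint stands for the part that bears it (a point fixed in the world has none). Each returns a list of dicts, best first, with "conf" (0 to 1); they miss things now and then, are a little off and sometimes report something else, mostly with a low value. They report only what shows in the picture. A call takes as long as a camera call.
- robot.find_in(thing, camera): "extent" ([centre column, centre row, width, height] in pixels, round what is visible of it).
The state is a dict: "time": time; "joint_positions": joint angles; "qvel": joint speeds; "joint_torque": joint torques, N m; "tool_pos": TCP position; "ee_rot": TCP orientation; "wrist_force": force on the tool from outside, world axes, zero at the start; "wrist_torque": the same for the moment, N m; "width": finger opening in m; "finger_force": force on a finger pad.
Only numpy, scipy, OpenCV 4.12 (cv2) and the standard library are available. Lean on these libraries where they do the work, as an engineer would, in place of code of your own. Each camera call takes 0.05 s, during which the arm holds its last target. There are 200 camera calls.

TASK

The cap feeder on the bottling bench is due for a look inside. First, with the guard still closed, log the check on the bench counter: swing its sprung thumb lever all the way to its stop and let go so that it springs back. Then lift the feeder's hinged guard by its bar handle to 50 degrees from closed and finish holding it there still for your colleague (it falls shut if let go), without moving the bowl, bottle or wrench.

Things in the scene. Friction and masses are not known exactly. Their poses are not given: they have to be found in the camera images.
- feeder: Cap feeder, a fixed open-topped tank of pale green sheet metal 220 x 240 x 95 mm (its x, y, z) on a base 230 x 250 x 12 mm, with bottle caps on a turntable inside. Origin: centre of its underside on the bench. x axis points from the front (handle side) to the hinge side, z up. Its top is covered by the guard.
- guard (a joint): Opening angle of the feeder's guard, rad: 0 closed and level, grows as the front edge rises, stop at 1.5. The guard is a flat steel frame with a clear pane, 220 mm (hinge to front edge) x 240 x 8 mm, lying on the tank; it weighs about 0.3 to 0.65 kg with its handle and falls shut when let go (no spring, hardly any friction).
- guard_hinge (a point): Middle of the guard's hinge line, on the far (+x of the feeder) top edge of the tank, 95.5 mm above the bench; the hinge line runs along the feeder's y axis. Does not move as the guard opens.
- guard_handle: The guard's bar handle: a round dark steel bar, 12 mm diameter, 110 mm long along its y axis (parallel to the hinge line), standing 45 mm out in front of the guard's front edge on two thin side arms at the bar's ends. Origin: middle of the bar, 265 mm from the hinge line and 4 mm above its plane when closed (99.5 mm above the bench). Turns with the guard: x axis points from the bar to the hinge, z axis up when closed. Between bar and guard edge there is a free gap of 39 mm.
- counter: Tally counter, a fixed beige-grey box 90 x 80 x 48 mm on a 110 x 100 x 6 mm foot, with a dark window and four white drums on top. Stands left or right of the feeder. Origin: centre of its underside; z up; -x is its front, where the lever's post sticks out.
- lever (a joint): Angle of the counter's thumb lever, rad: 0 at rest, 1.0 at its stop; turns about the vertical axis through lever_pivot, counter-clockwise seen from above. A spring returns it to 0: pushing at the post takes about 1.5 N at rest and 5 N at the stop.
- lever_pivot (a point): Point on the vertical axis of the thumb lever, 49.5 mm above the bench, on the counter's top.
- lever_post (a point): Top of the lever's upright post: 12 mm diameter black pin, 70 mm from the pivot axis, its top 90.5 mm above the bench; it stands 34 mm proud of the flat lever arm (top of the arm 56.5 mm above the bench, arm 14 mm wide). Moves with the lever. At rest it lies 0.5 rad to one side of the counter's -x direction, at the stop 0.5 rad to the other side.
- bowl: Bystander: loose round steel bowl, 90 mm across, 50 mm high, on the other side of the feeder from the counter. Origin: centre of its underside. Leave it where it is.
- bottle: Bystander: loose closed glass bottle, 72 mm diameter, 170 mm tall, left of and behind the work. Origin: centre of its underside. Leave it standing where it is.
- wrench: Bystander: loose steel wrench, 170 mm long, lying on the bench to the right. Origin: underside of its middle. Leave it where it is.

How it is judged:
On the way, in this order (a step that is already met when the one before it is completed fails the run):
1. the counter's lever is swung to its stop while the guard is closed (value of joint lever above 0.92 rad and value of joint guard below 0.1 rad), for 0.1 s.
2. the lever is let go and has sprung back, the guard still closed (value of joint lever below 0.08 rad and contact force between the fingers and counter below 0.1 N and value of joint guard below 0.1 rad), for 0.2 s.
At the end, for the whole second after the job is handed in: The guard is still (under 0.1 rad/s) at 50 degrees from closed, within 7 degrees (0.75 to 0.995 rad), held by the fingers on its bar handle (over 0.3 N), not propped on bowl, bottle or wrench; the lever is back at rest (under 0.08 rad). The program ends holding (value of joint guard between 0.75 and 0.995 rad and velocity of joint guard between -0.1 and 0.1 rad/s and contact force between the fingers and guard_handle above 0.3 N and value of joint lever below 0.08 rad and contact force between each of bowl, bottle, wrench and feeder below 0.1 N); the arm keeps its last pose, push and grip.
It fails at once if the bowl is moved more than 30 mm (distance of bowl from where it was at the start of the episode above 0.03 m).
It fails at once if the bottle is moved more than 30 mm or tipped (distance of bottle from where it was at the start of the episode above 0.03 m or angle between bottle's own z axis and vertical above 0.4 rad).
It fails at once if the wrench is moved more than 30 mm (distance of wrench from where it was at the start of the episode above 0.03 m).
It also fails if it takes over 56 s, if anything falls off the work surface, if the arm or the gripper's body presses on something with over 40 N, if the wrist force passes 120 N, or if a joint passes its speed limit or range.

## Working session

There is one attempt and no reset: what is moved stays moved. The work goes in short steps, Python scripts to look and compute and a tool call to move; the robot and the scene stay as the last step left them, time stands still between calls to the robot, and variables do not carry over. Pictures are saved under pics/ and viewed, at most 10 in all, crops included, and the job is handed in when it is done.

Besides the shell and the picture viewer there is one more tool, called after "Request:" by a JSON object that holds its "api" and its "payload", one argument or row to a line. servo_tool: Moves the arm, as the interface text tells. Scaled input: -1 to 1 covers 0.1 m each way for a shift and pi/2 rad each way for a turn. Its arguments: {"type":"object","properties":{"plan":{"type":"array","items":{"type":"array","items":{"type":"number"}}}},"required":["plan"]}

```bash
mkdir -p pics; cat > h.py <<'E'
import numpy as np, cv2
from bench import robot
def cam(n):
    p=robot.camera_params(n); return np.array(p["camera_matrix"],float),cv2.Rodrigues(np.array(p["rvec"],float))[0],np.array(p["tvec"],float).ravel()
def back(n,uv,z):
    K,R,t=cam(n); d=R.T@np.linalg.inv(K)@np.array([uv[0],uv[1],1.]); c=-R.T@t
    return c+d*(z-c[2])/d[2]
def proj(n,X):
    K,R,t=cam(n); q=(np.atleast_2d(X)@R.T+t)@K.T; return q[:,:2]/q[:,2:]
def snap(n,f):
    im=np.array(robot.snapshot(n)); cv2.imwrite("pics/"+f,im[:,:,::-1]); return im
E
python3 - <<'E'
from h import *
for n in("top","side"):
    snap(n,n+"0.png"); K,R,t=cam(n); print(n,-R.T@t, (R.T)[:,2])
    for o in("feeder","guard_handle","counter","lever_post","bowl","bottle","wrench"):
        print(o,[(np.round(d["extent"]).tolist(),round(d["conf"],2)) for d in robot.find_in(o,n)[:2]])
print(robot.get_obs())
E
```

```text
top [0.35312313 0.00163    1.29541515] [ 0.18495794  0.01238346 -0.98266841]
feeder [([296.0, 204.0, 117.0, 124.0], 0.7)]
guard_handle [([292.0, 252.0, 51.0, 34.0], 0.91), ([298.0, 202.0, 116.0, 130.0], 0.6)]
counter [([173.0, 278.0, 46.0, 56.0], 0.65)]
lever_post [([164.0, 290.0, 26.0, 32.0], 0.73)]
bowl [([430.0, 262.0, 37.0, 40.0], 0.78)]
bottle [([141.0, 177.0, 47.0, 41.0], 0.75)]
wrench [([422.0, 161.0, 20.0, 66.0], 0.83)]
side [0.37375601 0.68281583 0.90963769] [ 0.20208856 -0.61331179 -0.76355017]
feeder [([276.0, 215.0, 136.0, 124.0], 0.94), ([356.0, 150.0, 33.0, 21.0], 0.35)]
guard_handle [([320.0, 216.0, 36.0, 40.0], 0.68)]
counter [([304.0, 345.0, 68.0, 60.0], 0.72)]
lever_post [([319.0, 344.0, 36.0, 39.0], 0.85)]
bowl [([359.0, 151.0, 32.0, 22.0], 0.77)]
bottle [([181.0, 332.0, 45.0, 62.0], 0.57)]
wrench [([274.0, 140.0, 55.0, 23.0], 0.69)]
{'time': 0.8, 'joint_positions': array([ 1.22990906e+00,  8.71620340e-02,  1.37068202e+00, -3.22039674e-05,
        1.68358509e+00, -1.03148713e-01]), 'qvel': array([-0.0007614 ,  0.0013302 , -0.00036828,  0.00083896, -0.00153839,
        0.00048076]), 'joint_torque': array([-1.46075290e-03, -3.40007472e+01, -3.02567017e+01,  7.15903100e-02,
        2.37524853e-02, -1.15434497e-05]), 'tool_pos': array([0.12957954, 0.53454762, 0.19583579]), 'ee_rot': array([3.14143330e+00, 4.86652486e-05, 2.90385047e+00]), 'wrist_force': array([ 0.02428954,  0.27847691, -0.04614445]), 'wrist_torque': array([ 0.00037926, -0.0002405 , -0.01705248]), 'finger_force': 0.0, 'width': 0.09384394386816262}
```

View pics/top0.png

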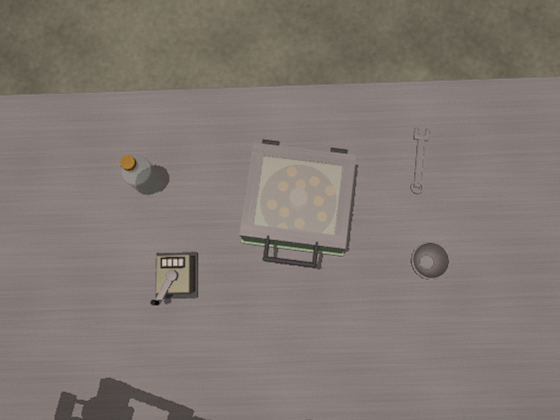

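View pics/side0.png

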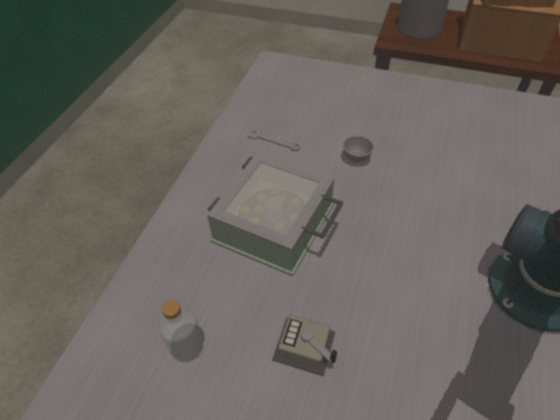

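The top view shows the feeder at about (298,200), its handle bar from (265,260) to (316,265), the counter at (174,275) with its post at about (155,302), the bowl at (430,260), the wrench at (420,160) and the bottle at (137,170). The side view agrees. I'll enlarge two regions to get precise points.

```bash
python3 - <<'E'
import cv2,numpy as np
a=cv2.imread("pics/top0.png");b=cv2.imread("pics/side0.png")
A=cv2.resize(a[235:315,140:340],None,fx=4,fy=4,interpolation=2)
B1=cv2.resize(b[180:255,290:365],None,fx=3.6,fy=3.6,interpolation=2)
B2=cv2.resize(b[305:380,270:345],None,fx=3.6,fy=3.6,interpolation=2)
C=np.zeros((600,800,3),np.uint8);C[:320]=A;C[325:595,:270]=B1;C[325:595,300:570]=B2
C=np.clip(C.astype(float)*1.8,0,255).astype(np.uint8)
cv2.imwrite("pics/crop0.png",C)
E
```

```text
(no output)
```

View pics/crop0.png

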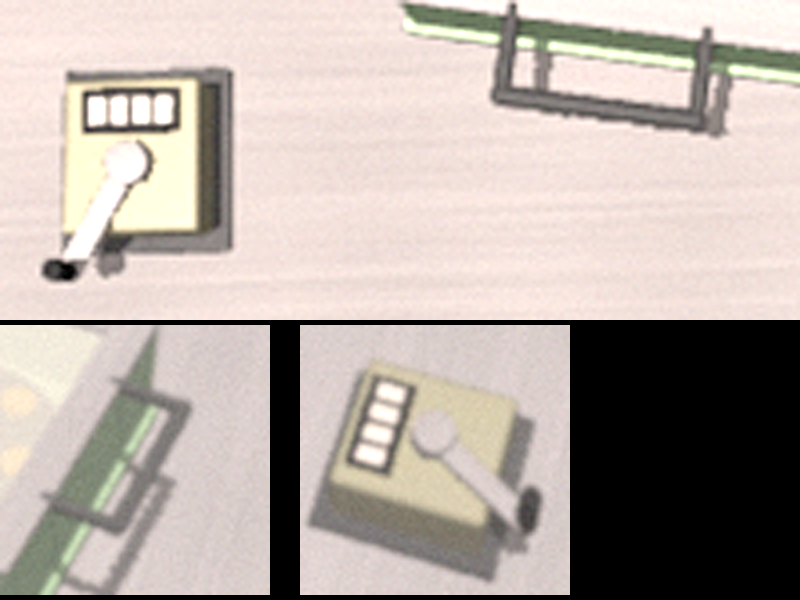

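The crop shows the bar ends at about (264.5,259) and (316,266) in the top view, and the lever pivot at (172,275) with the post top at (153,302). The lever leans to +y, so it must be pushed towards -y.

```bash
python3 - <<'E'
from h import *
def tri(a,b):
    P=[]
    for n,uv in(("top",a),("side",b)):
        K,R,t=cam(n); M=K@np.c_[R,t]; P+= [uv[0]*M[2]-M[0],uv[1]*M[2]-M[1]]
    v=np.linalg.svd(np.array(P))[2][-1]; return v[:3]/v[3]
for nm,a,b,z in(("barL",(264.5,259.25),(323.9,236.1),.0995),("barR",(316,265.75),(340.8,202.2),.0995),("pivot",(171.75,275.25),(307.2,335),.058),("post",(153,302),(334.2,352),.0905)):
    print(nm,"tri",tri(a,b).round(4),"top",back("top",a,z)[:2].round(4),"side",back("side",b,z)[:2].round(4))
for n,c,z in(("bowl",(430,262),.03),("wrench",(422,161),.0),("bottle",(128,163),.17)): print(n,back("top",c,z).round(3))
for c in((68,80),(195,78),(200,232),(64,234)): print("cnt",back("top",(140+c[0]/4,235+c[1]/4),.054).round(4))
for c in((404,5),(0,0)): print("fr",back("top",(140+c[0]/4,235+c[1]/4),.0995).round(4))
E
```

```text
barL tri [0.4871 0.0694 0.097 ] top [0.4884 0.0693] side [0.4844 0.0714]
barR tri [ 0.4715 -0.0454  0.0921] top [ 0.4705 -0.0451] side [ 0.471  -0.0388]
pivot tri [0.4622 0.2881 0.0511] top [0.4625 0.2866] side [0.4603 0.2913]
post tri [0.4007 0.3217 0.0852] top [0.4013 0.3203] side [0.3994 0.324 ]
bowl [ 0.478 -0.316  0.03 ]
wrench [ 0.734 -0.323  0.   ]
bottle [0.701 0.36  0.17 ]
cnt [0.511  0.3226 0.054 ]
cnt [0.51   0.2483 0.054 ]
cnt [0.4208 0.2449 0.054 ]
cnt [0.422  0.3234 0.054 ]
fr [0.5421 0.1213 0.0995]
fr [0.552  0.3502 0.0995]
```

Request:
{"api": "servo_tool", "payload": {
  "plan": [
    [-1,-0.36,0,0,0,0.94,0],
    [-1,-0.36,0,0,0,0.94,0],
    [-1,-0.36,0,0,0,0.94,0],
    [-1,-0.36,0,0,0,0.94,0],
    [-1,-0.36,0,0,0,0.94,0],
    [-1,-0.36,0,0,0,0.94,0],
    [-1,-0.36,0,0,0,0.94,0],
    [-1,-0.36,0,0,0,0.94,0],
    [-1,-0.36,0,0,0,0.94,0],
    [-1,-0.36,0,0,0,0.94,0],
    [-1,-0.36,0,0,0,0.94,0],
    [-1,-0.36,0,0,0,0.94,0]
  ]
}}

```text
time: 1.8
tool_pos: [0.2183, 0.476, 0.1958]
ee_rot: [3.142, -0.0, 1.421]
wrist_force: [0.1, 0.4, -0.4]
width: 0.0175
finger_force: 0.0
```

Request:
{"api": "servo_tool", "payload": {
  "plan": [
    [-0.45,0.97,0,0,0,0,0],
    [-0.45,0.97,0,0,0,0,0],
    [-0.45,0.97,0,0,0,0,0],
    [-0.45,0.97,0,0,0,0,0],
    [-0.45,0.97,0,0,0,0,0]
  ]
}}

```text
time: 2.22
tool_pos: [0.3085, 0.4171, 0.1958]
ee_rot: [-3.141, -0.0, 1.425]
wrist_force: [-0.4, -0.5, 0.3]
width: 0.0003
finger_force: 0.0
```

Request:
{"api": "servo_tool", "payload": {
  "plan": [
    [-0.45,0.97,0,0,0,0,0],
    [-0.45,0.97,0,0,0,0,0],
    [-0.45,0.97,0,0,0,0,0],
    [-0.45,0.97,0,0,0,0,0],
    [-0.45,0.97,0,0,0,0,0]
  ]
}}

```text
time: 2.63
tool_pos: [0.397, 0.3596, 0.1956]
ee_rot: [-3.14, -0.0, 1.427]
wrist_force: [-0.2, 0.3, 0.3]
width: 0.0006
finger_force: 0.0
```

Request:
{"api": "servo_tool", "payload": {
  "plan": [
    [0,0,0.4,0,0,0,0],
    [0,0,0.8,0,0,0,0],
    [0,0,1,0,0,0,0],
    [0,0,1,0,0,0,0],
    [0,0,1,0,0,0,0]
  ]
}}

```text
time: 3.05
tool_pos: [0.3953, 0.36, 0.095]
ee_rot: [-3.139, 0.001, 1.43]
wrist_force: [0.1, -0.2, 0.7]
width: 0.0003
finger_force: 0.0
```

Request:
{"api": "servo_tool", "payload": {
  "plan": [
    [0,0,0.09,0,0,0,0],
    [-0.1,0.01,0.09,0,0,0,0],
    [-0.2,0.03,0.09,0,0,0,0],
    [-0.28,0.04,0.09,0,0,0,0],
    [-0.36,0.05,0.09,0,0,0,0],
    [-0.44,0.06,0.09,0,0,0,0],
    [-0.52,0.07,0.09,0,0,0,0],
    [-0.6,0.08,0.09,0,0,0,0],
    [-0.68,0.09,0.09,0,0,0,0],
    [-0.76,0.11,0.09,0,0,0,0],
    [-0.82,0.12,0.09,0,0,0,0],
    [-0.82,0.12,0.09,0,0,0,0]
  ]
}}

```text
time: 4.05
tool_pos: [0.3977, 0.2751, 0.0868]
ee_rot: [3.142, 0.0, 1.426]
wrist_force: [0.5, -0.6, 0.1]
width: 0.0004
finger_force: 0.0
```

```bash
python3 - <<'E'
from h import *
a=snap("top","t1.png");b=snap("side","s1.png")
A=cv2.resize(a[235:335,110:235],None,fx=3.2,fy=3.2,interpolation=2);B=cv2.resize(b[270:395,240:400],None,fx=2.5,fy=2.5,interpolation=2)
C=np.zeros((330,800,3),np.uint8);C[:320,:400]=A;C[:312,400:]=B[:312,:400]
cv2.imwrite("pics/c1.png",np.clip(C[:,:,::-1]*1.8,0,255).astype(np.uint8))
print(proj("top",[robot.get_obs()["tool_pos"]]),proj("side",[robot.get_obs()["tool_pos"]]),robot.get_obs()["wrist_force"])
E
```

```text
[[173.09637194 303.14062381]] [[340.69158136 330.48487602]] [ 0.34344685  0.03547594 -0.70852547]
```

View pics/c1.png

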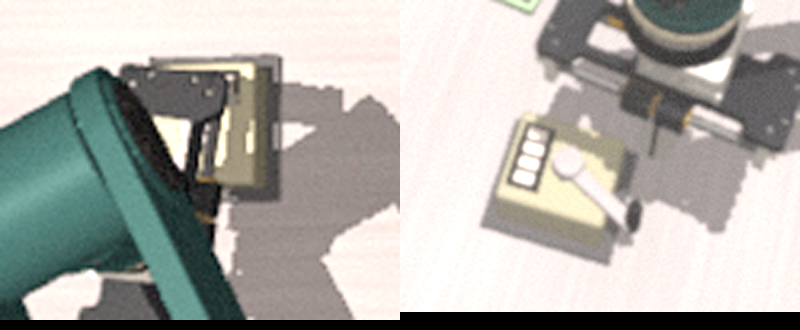

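The finger went by and the lever is back at rest: post at about (333,355) and fingertip at about (341,332) in the side view. I'll check the finger geometry against its projection.

```bash
python3 - <<'E'
from h import *
o=robot.get_obs();p=o["tool_pos"]
print(p,[proj("side",[p+[0,0,dz]]).round(1)[0].tolist() for dz in(.04,.02,0,-.017)])
print(proj("side",[[.4007,.322,.0905],[.4007,.322,.0565]]),proj("top",[[.4007,.322,.0905],[.4007,.322,.0565]]))
b=cv2.imread("pics/s1.png")
C=cv2.resize(b[290:365,300:370],None,fx=8,fy=8,interpolation=2)
cv2.imwrite("pics/c2.png",np.clip(C*1.8,0,255).astype(np.uint8))
E
```

```text
[0.3976675  0.27619168 0.0868437 ] [[342.5, 321.0], [341.6, 325.8], [340.7, 330.5], [340.0, 334.3]]
[[333.78782327 350.83166267]
 [332.53735592 358.08087906]] [[152.24564087 302.30634417]
 [156.16773464 302.78514882]]
```

View pics/c2.png

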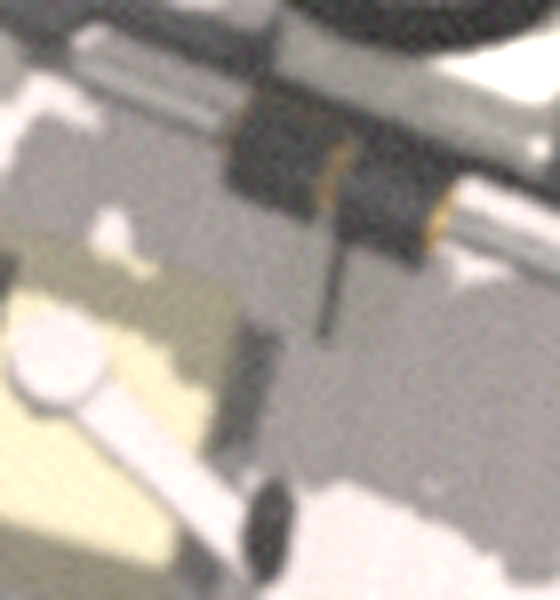

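The finger plates are very thin, so they slipped past the post. I'll lift, go back, and push with the 16 mm pad face turned to follow the arc.

Request:
{"api": "servo_tool", "payload": {
  "plan": [
    [0,0,-0.3,0,0,0,0],
    [0,0,-0.5,0,0,0,0],
    [0.3,0.02,-0.5,0,0,-0.2,0],
    [0.65,0.03,-0.5,0,0,-0.4,0],
    [0.65,0.03,-0.5,0,0,-0.77,0],
    [0.65,0.03,-0.5,0,0,-0.77,0],
    [0.65,0.03,-0.5,0,0,-0.77,0],
    [0.65,0.03,-0.5,0,0,-0.77,0],
    [0.65,0.03,-0.5,0,0,-0.77,0],
    [0.65,0.03,-0.5,0,0,-0.77,0],
    [0.65,0.03,-0.5,0,0,-0.77,0],
    [0.65,0.03,-0.5,0,0,-0.77,0]
  ]
}}

```text
time: 5.15
tool_pos: [0.4097, 0.3408, 0.1366]
ee_rot: [3.141, -0.0, 2.643]
wrist_force: [0.2, 0.2, -0.4]
width: 0.0004
finger_force: 0.0
```

Request:
{"api": "servo_tool", "payload": {
  "plan": [
    [0,0,0.2,0,0,0,0],
    [0,0,0.4,0,0,0,0],
    [0,0,0.54,0,0,0,0],
    [0,0,0.54,0,0,0,0]
  ]
}}

```text
time: 5.48
tool_pos: [0.4076, 0.3392, 0.079]
ee_rot: [-3.135, -0.004, 2.637]
wrist_force: [-0.4, -0.2, 0.6]
width: 0.0007
finger_force: 0.0
```

```bash
python3 - <<'E'
from h import *
from scipy.spatial.transform import Rotation as Ro
o=robot.get_obs();p=o["tool_pos"];R0=Ro.from_euler("xyz",o["ee_rot"]).as_matrix();print(p,o["ee_rot"],o["wrist_force"])
piv=np.array([.462,.2875]);
for th,h in[(0,.012)]+[(t,.0085) for t in np.arange(0,1.11,.1)]+[(1.1,.006)]:
    a=np.pi-.5+th; r=np.array([np.cos(a),np.sin(a)]);t=np.array([-r[1],r[0]])
    q=piv+.07*r-h*t; d=R0.T@np.r_[q-p[:2],0]
    print(round(th,2),(d*10).round(3)[:2],"az",round(-(np.pi-.5+th-o["ee_rot"][2]%(2*np.pi))/(np.pi/2),3))
E
```

```text
[0.40755316 0.33924361 0.07896523] [-3.13543618 -0.00352532  2.63738795] [-0.4470029  -0.19610083  0.61536864]
0 [-0.026 -0.073] az -0.003
0.0 [-0.026 -0.108] az -0.003
0.1 [-0.022 -0.178] az -0.066
0.2 [-0.024 -0.249] az -0.13
0.3 [-0.033 -0.319] az -0.194
0.4 [-0.05  -0.387] az -0.257
0.5 [-0.073 -0.454] az -0.321
0.6 [-0.102 -0.518] az -0.385
0.7 [-0.138 -0.578] az -0.448
0.8 [-0.18  -0.635] az -0.512
0.9 [-0.227 -0.688] az -0.576
1.0 [-0.279 -0.735] az -0.639
1.1 [-0.336 -0.777] az -0.703
1.1 [-0.358 -0.788] az -0.703
```

Request:
{"api": "servo_tool", "payload": {
  "plan": [
    [-0.03,-0.1,0,0,0,0,0],
    [-0.02,-0.18,0,0,0,-0.07,0],
    [-0.02,-0.25,0,0,0,-0.13,0],
    [-0.03,-0.32,0,0,0,-0.19,0],
    [-0.05,-0.39,0,0,0,-0.26,0],
    [-0.07,-0.45,0,0,0,-0.32,0],
    [-0.1,-0.52,0,0,0,-0.38,0],
    [-0.14,-0.58,0,0,0,-0.45,0],
    [-0.18,-0.635,0,0,0,-0.51,0],
    [-0.18,-0.635,0,0,0,-0.51,0]
  ]
}}

```text
time: 6.32
tool_pos: [0.3958, 0.2751, 0.0846]
ee_rot: [-3.142, 0.003, -2.845]
wrist_force: [0.0, 0.1, 0.2]
width: 0.0004
finger_force: 0.0
```

```bash
python3 - <<'E'
from h import *
from scipy.spatial.transform import Rotation as Ro
o=robot.get_obs();p=o["tool_pos"];R0=Ro.from_euler("xyz",o["ee_rot"]).as_matrix();print(p,o["ee_rot"],o["wrist_force"])
b=snap("side","s2.png")
C=cv2.resize(b[290:365,290:370],None,fx=6,fy=6,interpolation=2)[:,:,::-1]
cv2.imwrite("pics/c3.png",np.clip(C*1.8,0,255).astype(np.uint8))
print(robot.find_in("lever_post","side")[:2])
E
```

```text
[0.39576542 0.27514165 0.08463654] [-3.14157251e+00  3.04649765e-03 -2.84484780e+00] [0.04837253 0.06856975 0.17221714]
[{'extent': [320.9, 342.9, 34.1, 34.4], 'conf': 0.97}]
```

View pics/c3.png

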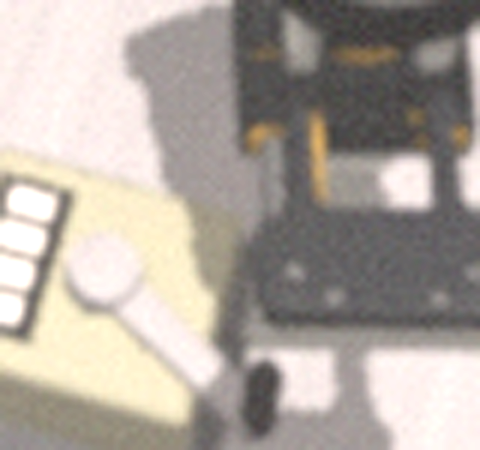

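Request:
{"api": "servo_tool", "payload": {
  "plan": [
    [0,0,-0.3,0,0,0,0],
    [0,0,-0.5,0,0,0,60],
    [-0.1,0.2,-0.5,0,0,0.2,60],
    [-0.18,0.43,-0.5,0,0,0.4,60],
    [-0.18,0.43,-0.5,0,0,0.51,60],
    [-0.18,0.43,-0.5,0,0,0.51,60],
    [-0.18,0.43,-0.5,0,0,0.51,60],
    [-0.18,0.43,-0.5,0,0,0.51,60],
    [-0.18,0.43,-0.5,0,0,0.51,60],
    [-0.18,0.43,-0.5,0,0,0.51,60]
  ]
}}

```text
time: 7.25
tool_pos: [0.3996, 0.3229, 0.1333]
ee_rot: [3.141, 0.0, 2.635]
wrist_force: [0.5, 0.0, 0.0]
width: 0.0568
finger_force: 0.0
```

Request:
{"api": "servo_tool", "payload": {
  "plan": [
    [0,0,0.2,0,0,0,60],
    [0,0,0.4,0,0,0,60],
    [0,0,0.55,0,0,0,60],
    [0,0,0.55,0,0,0,60],
    [0,0,0.55,0,0,0,60]
  ]
}}

```text
time: 7.67
tool_pos: [0.399, 0.3222, 0.0774]
ee_rot: [-3.14, -0.001, 2.637]
wrist_force: [0.6, -0.9, -0.2]
width: 0.0601
finger_force: 0.0
```

Request:
{"api": "servo_tool", "payload": {
  "plan": [
    [0,0,0,0,0,0,4],
    [0,0,0,0,0,0,4],
    [0,0,0,0,0,0,4],
    [0,0,0,0,0,0,4],
    [0,0,0,0,0,0,4],
    [0,0,0,0,0,0,4],
    [0,0,0,0,0,0,4],
    [0,0,0,0,0,0,4],
    [0,0,0,0,0,0,4],
    [0,0,0,0,0,0,4]
  ]
}}

```text
time: 8.5
tool_pos: [0.3997, 0.3227, 0.0779]
ee_rot: [3.141, 0.0, 2.637]
wrist_force: [0.6, 1.3, -0.3]
width: 0.0094
finger_force: 30.0
```

```bash
python3 - <<'E'
from h import *
from scipy.spatial.transform import Rotation as Ro
o=robot.get_obs();p=o["tool_pos"];R0=Ro.from_euler("xyz",o["ee_rot"]).as_matrix();print(p,o["wrist_force"],o["wrist_torque"],o["width"])
print([ (n,robot.snapshot(n) is not None and [ (np.round(d["extent"],1).tolist(),round(d["conf"],2)) for d in robot.find_in("lever_post",n)[:2]]) for n in("top","side")])
piv=np.array([.462,.288]);q0=p[:2]-piv
for th in np.arange(.1,1.11,.1):
    c,s=np.cos(th),np.sin(th); q=piv+np.array([[c,-s],[s,c]])@q0
    print(round(th,2),(R0.T@np.r_[q-p[:2],0]*10).round(3)[:2],"az",round(-th/(np.pi/2),3))
E
```

```text
[0.39972587 0.32266995 0.07788312] [ 0.60548109  1.31850288 -0.28581171] [ 0.22331575 -0.13385086 -0.00198806] 0.00943201539969877
[('top', [([289.8, 250.8, 54.2, 30.0], 0.73), ([166.9, 283.9, 17.6, 28.9], 0.56)]), ('side', [([319.4, 343.0, 27.5, 38.6], 0.61)])]
0.1 [-0.003 -0.071] az -0.064
0.2 [-0.014 -0.142] az -0.127
0.3 [-0.031 -0.211] az -0.191
0.4 [-0.055 -0.278] az -0.255
0.5 [-0.086 -0.342] az -0.318
0.6 [-0.123 -0.403] az -0.382
0.7 [-0.166 -0.46 ] az -0.446
0.8 [-0.215 -0.512] az -0.509
0.9 [-0.268 -0.559] az -0.573
1.0 [-0.326 -0.601] az -0.637
1.1 [-0.387 -0.636] az -0.7
```

Request:
{"api": "servo_tool", "payload": {
  "plan": [
    [0,-0.04,0,0,0,-0.03,4],
    [0,-0.07,0,0,0,-0.06,4],
    [0,-0.07,0,0,0,-0.06,4]
  ]
}}

```text
time: 8.95
tool_pos: [0.3965, 0.316, 0.0779]
ee_rot: [3.141, 0.001, 2.732]
wrist_force: [1.7, 0.7, -0.9]
width: 0.0093
finger_force: 30.0
```

Request:
{"api": "servo_tool", "payload": {
  "plan": [
    [0,-0.07,0,0,0,-0.06,4],
    [-0.01,-0.14,0,0,0,-0.13,4],
    [-0.03,-0.21,0,0,0,-0.19,4],
    [-0.05,-0.28,0,0,0,-0.25,4],
    [-0.05,-0.28,0,0,0,-0.25,4]
  ]
}}

```text
time: 9.37
tool_pos: [0.391, 0.2886, 0.078]
ee_rot: [3.14, 0.004, 3.124]
wrist_force: [4.8, 3.1, -2.9]
width: 0.0092
finger_force: 30.0
```

```bash
python3 - <<'E'
from h import *
o=robot.get_obs();print(o["wrist_force"],o["width"])
snap("side","s3.png");a=snap("top","t3.png");b=cv2.imread("pics/s3.png")[:,:,::-1]
A=cv2.resize(a[260:335,130:210],None,fx=5,fy=5,interpolation=2);B=cv2.resize(b[290:365,290:370],None,fx=5,fy=5,interpolation=2)
cv2.imwrite("pics/c4.png",np.clip(np.hstack([A,B])[:,:,::-1]*1.8,0,255).astype(np.uint8))
E
```

```text
[ 4.75229797  3.06899808 -2.92115473] 0.009180326117555421
```

View pics/c4.png

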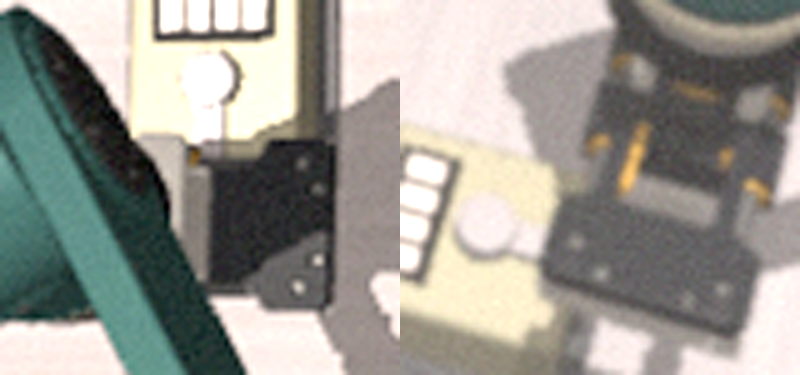

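Both views show the lever following the fingers, now pointing along -x (about half way). I'll continue to the stop.

Request:
{"api": "servo_tool", "payload": {
  "plan": [
    [0,-0.07,0,0,0,-0.06,4],
    [-0.01,-0.14,0,0,0,-0.13,4],
    [-0.03,-0.21,0,0,0,-0.19,4],
    [-0.05,-0.28,0,0,0,-0.25,4],
    [-0.08,-0.33,0,0,0,-0.31,4],
    [-0.08,-0.34,0,0,0,-0.32,4],
    [-0.08,-0.34,0,0,0,-0.32,4]
  ]
}}

```text
time: 10.05
tool_pos: [0.3986, 0.2565, 0.078]
ee_rot: [3.138, 0.006, -2.659]
wrist_force: [4.7, 7.1, -4.1]
width: 0.0094
finger_force: 30.0
```

Request:
{"api": "servo_tool", "payload": {
  "plan": [
    [0.0,-0.03,0,0,0,-0.02,4],
    [-0.01,-0.06,0,0,0,-0.04,4],
    [-0.01,-0.06,0,0,0,-0.04,4]
  ]
}}

```text
time: 10.3
tool_pos: [0.3999, 0.2541, 0.0779]
ee_rot: [3.132, 0.004, -2.595]
wrist_force: [-0.5, 12.2, -2.7]
width: 0.0093
finger_force: 30.0
```

Request:
{"api": "servo_tool", "payload": {
  "plan": [
    [-0.01,-0.07,0,0,0,-0.04,4],
    [-0.01,-0.08,0,0,0,-0.04,4],
    [-0.01,-0.08,0,0,0,-0.04,4],
    [-0.01,-0.08,0,0,0,-0.04,4]
  ]
}}

```text
time: 10.63
tool_pos: [0.4005, 0.2538, 0.0778]
ee_rot: [3.117, 0.004, -2.53]
wrist_force: [-9.9, 25.1, -1.2]
width: 0.0095
finger_force: 30.0
```

Request:
{"api": "servo_tool", "payload": {
  "plan": [
    [0,0,0,0,0,0,60],
    [0,0,0,0,0,0,60],
    [0,0,0,0,0,0,60],
    [0,0,-0.2,0,0,0,60],
    [0,0,-0.5,0,0,0,60],
    [0,0,-0.9,0,0,0,60],
    [0,0,-1,0,0,0,60],
    [0,0,-1,0,0,0,60],
    [0,0,-1,0,0,0,60]
  ]
}}

```text
time: 11.38
tool_pos: [0.4056, 0.2431, 0.1776]
ee_rot: [-3.141, 0.0, -2.532]
wrist_force: [-0.8, -0.9, -0.4]
width: 0.0597
finger_force: 0.0
```

Request:
{"api": "servo_tool", "payload": {
  "plan": [
    [0.36,-1,0,0,0,0.74,60],
    [0.36,-1,0,0,0,0.74,60],
    [0.36,-1,0,0,0,0.74,60],
    [0.36,-1,0,0,0,0.74,60],
    [0.36,-1,0,0,0,0.74,60],
    [0.36,-1,0,0,0,0.74,60],
    [0.36,-1,0,0,0,0.74,60],
    [0.36,-1,0,0,0,0.74,60],
    [0.36,-1,0,0,0,0.74,60],
    [0.36,-1,0,0,0,0.74,60],
    [0.36,-1,0,0,0,0.74,60]
  ]
}}

```text
time: 12.3
tool_pos: [0.4318, 0.1402, 0.1747]
ee_rot: [-3.138, -0.004, 2.588]
wrist_force: [0.1, -0.1, -0.7]
width: 0.0596
finger_force: 0.0
```

```bash
python3 - <<'E'
from h import *
from scipy.spatial.transform import Rotation as Ro
o=robot.get_obs();p=o["tool_pos"];R0=Ro.from_euler("xyz",o["ee_rot"]).as_matrix();print(p,o["ee_rot"])
a=snap("top","t4.png");snap("side","s4.png");b=cv2.imread("pics/s4.png")[:,:,::-1]
A=cv2.resize(a[230:330,120:330],None,fx=3.8,fy=3.8,interpolation=2);B=cv2.resize(b[170:290,250:380],None,fx=2.2,fy=2.2,interpolation=2)
B2=cv2.resize(b[290:380,260:360],None,fx=2.2,fy=2.2,interpolation=2)
C=np.zeros((600,800,3),np.uint8);C[:A.shape[0],:A.shape[1]]=A[:,:800];y=A.shape[0];h=min(B.shape[0],600-y);C[y:y+h,:B.shape[1]]=B[:h];h=min(B2.shape[0],600-y);C[y:y+h,350:350+B2.shape[1]]=B2[:h]
cv2.imwrite("pics/c5.png",np.clip(C[:,:,::-1].astype(float)*1.8,0,255).astype(np.uint8))
for n in("top","side"):print(robot.find_in("lever_post",n)[:1])
E
```

```text
[0.43183423 0.14020411 0.17469559] [-3.13758674 -0.00428986  2.58821106]
[{'extent': [152.8, 303.0, 7.4, 7.3], 'conf': 0.35}]
[{'extent': [320.1, 345.2, 35.0, 41.6], 'conf': 0.72}]
```

View pics/c5.png

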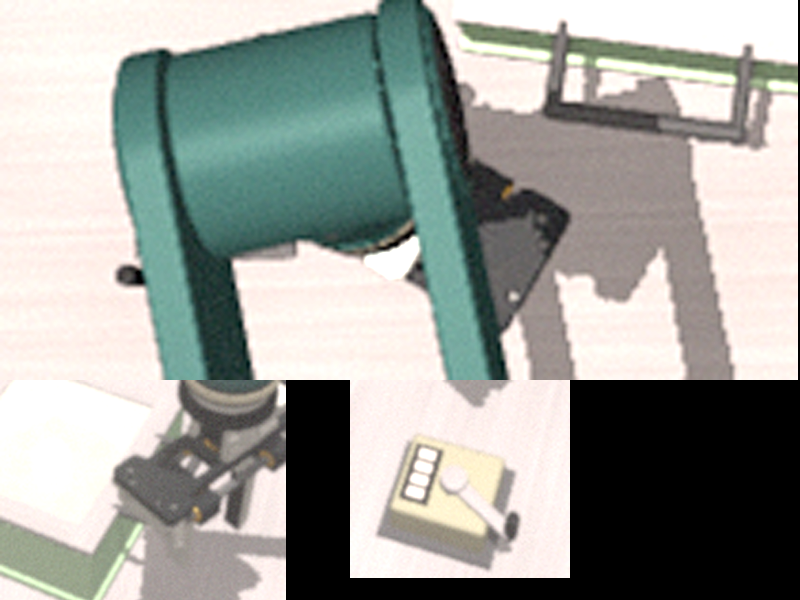

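Lever is back at rest, with its post at (153,302) in the top view as before, and the bar is unmoved. Next I'll move above the bar.

Request:
{"api": "servo_tool", "payload": {
  "plan": [
    [-1,-0.83,0,0,0,0.74,60],
    [-1,-0.83,0,0,0,0.74,60],
    [-1,-0.83,0,0,0,0.74,60],
    [-1,-0.83,0,0,0,0.74,60],
    [-1,-0.83,0,0,0,0.74,60],
    [-1,-0.83,0,0,0,0.74,50],
    [-1,-0.83,0,0,0,0.74,50],
    [-1,-0.83,0,0,0,0.74,44],
    [-1,-0.83,0,0,0,0.74,44],
    [-1,-0.83,0,0,0,0.74,44],
    [-1,-0.83,0,0,0,0.74,44],
    [-1,-0.83,0,0,0,0.74,44]
  ]
}}

```text
time: 13.5
tool_pos: [0.4749, 0.0175, 0.1774]
ee_rot: [-3.141, -0.0, 1.429]
wrist_force: [-1.1, 0.3, -0.7]
width: 0.0436
finger_force: 0.0
```

```bash
python3 - <<'E'
from h import *
from scipy.spatial.transform import Rotation as Ro
o=robot.get_obs();p=o["tool_pos"];R0=Ro.from_euler("xyz",o["ee_rot"]).as_matrix();print(p,o["ee_rot"],o["width"])
print(R0.T@(np.array([.479,.013,.0975])-p)*10)
E
```

```text
[0.47490936 0.01753813 0.17742118] [-3.14095327e+00 -6.01394083e-05  1.42875573e+00] 0.043642559362439944
[-0.03918153  0.04742979  0.79917926]
```

Request:
{"api": "servo_tool", "payload": {
  "plan": [
    [-0.04,0.05,0,0,0,0,44],
    [-0.04,0.05,0.25,0,0,0,44],
    [-0.04,0.05,0.45,0,0,0,44],
    [-0.04,0.05,0.6,0,0,0,44],
    [-0.04,0.05,0.75,0,0,0,44],
    [-0.04,0.05,0.8,0,0,0,44],
    [-0.04,0.05,0.8,0,0,0,44]
  ]
}}

```text
time: 14.08
tool_pos: [0.4785, 0.0127, 0.0961]
ee_rot: [-3.138, 0.0, 1.428]
wrist_force: [0.4, -0.0, 0.4]
width: 0.0441
finger_force: 0.0
```

Request:
{"api": "servo_tool", "payload": {
  "plan": [
    [0,0,0,0,0,0,4],
    [0,0,0,0,0,0,4],
    [0,0,0,0,0,0,4],
    [0,0,0,0,0,0,4],
    [0,0,0,0,0,0,4],
    [0,0,0,0,0,0,4],
    [0,0,0,0,0,0,4],
    [0,0,0,0,0,0,4]
  ]
}}

```text
time: 14.75
tool_pos: [0.4795, 0.0128, 0.0979]
ee_rot: [3.141, -0.0, 1.427]
wrist_force: [0.1, -0.6, -0.3]
width: 0.0041
finger_force: 0.0
```

The fingers closed to 4 mm without holding the bar. I'll look.

```bash
python3 - <<'E'
from h import *
o=robot.get_obs();p=o["tool_pos"]
a=snap("top","t5.png");snap("side","s5.png");b=cv2.imread("pics/s5.png")[:,:,::-1]
A=cv2.resize(a[225:285,255:335],None,fx=5,fy=5,interpolation=2);B=cv2.resize(b[170:270,285:385],None,fx=6,fy=6,interpolation=2)
C=np.zeros((600,800,3),np.uint8);C[:300,:400]=A;C[:600,400:]=B[:600,100:500]
cv2.imwrite("pics/c6.png",np.clip(C[:,:,::-1].astype(float)*1.8,0,255).astype(np.uint8))
f=lambda X:((proj("side",[X])[0]-[285,170])*6+[300,0]).round().tolist()
print([f(p+[0,0,d]) for d in(.04,.02,0,-.017)],f([.488,.0685,.0995]),f([.471,-.0435,.0995]),o["width"])
E
```

```text
[[590.0, 219.0], [587.0, 253.0], [583.0, 287.0], [580.0, 314.0]] [526.0, 388.0] [637.0, 185.0] 0.0040899591484678905
```

View pics/c6.png

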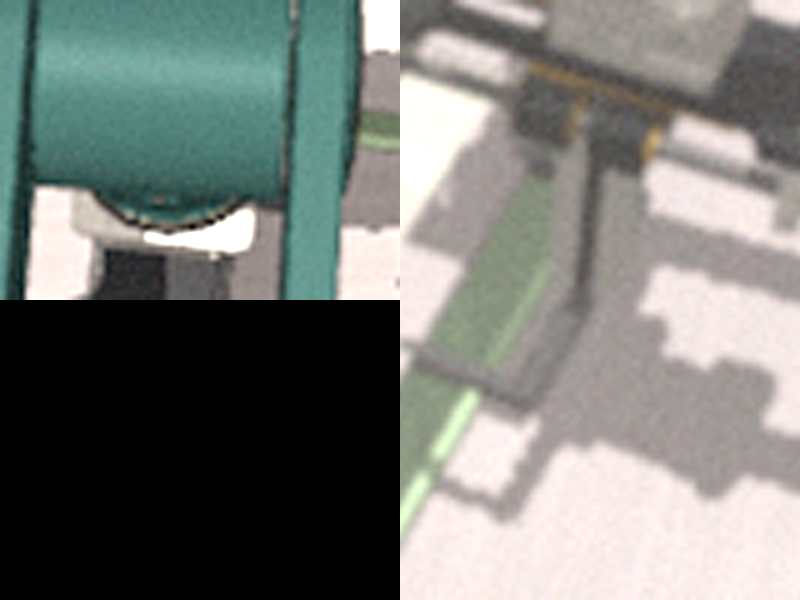

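The tip appears right at the bar, at about (580,305) in the crop. The grip seems to sit shallower than nominal, as it did at the post, so I'll open, go lower and close again.

Request:
{"api": "servo_tool", "payload": {
  "plan": [
    [0,0,0,0,0,0,44],
    [0,0,0,0,0,0,44],
    [0,0,0,0,0,0,44],
    [0,0,0,0,0,0,44],
    [0,0,0,0,0,0,44],
    [0,0,0.1,0,0,0,44],
    [0,0,0.2,0,0,0,44],
    [0,0,0.2,0,0,0,44]
  ]
}}

```text
time: 15.52
tool_pos: [0.4774, 0.013, 0.0747]
ee_rot: [-3.136, 0.0, 1.427]
wrist_force: [-0.3, -0.1, -1.3]
width: 0.0444
finger_force: 0.0
```

Request:
{"api": "servo_tool", "payload": {
  "plan": [
    [0,0,0,0,0,0,4],
    [0,0,0,0,0,0,4],
    [0,0,0,0,0,0,4],
    [0,0,0,0,0,0,4],
    [0,0,0,0,0,0,4],
    [0,0,0,0,0,0,4],
    [0,0,0,0,0,0,4],
    [0,0,0,0,0,0,4]
  ]
}}

```text
time: 16.18
tool_pos: [0.4813, 0.0126, 0.0784]
ee_rot: [3.137, -0.0, 1.427]
wrist_force: [5.5, -0.4, -2.3]
width: 0.0111
finger_force: 30.0
```

Gripped (11 mm, 30 N). Now I'll lift along the arc around the hinge.

Request:
{"api": "servo_tool", "payload": {
  "plan": [
    [0,0.02,-0.04,0,0,0,4],
    [0,0.02,-0.13,0,0,0,4],
    [0,0.03,-0.26,0,0,0,4],
    [0,0.05,-0.4,0,0,0,4],
    [0,0.07,-0.53,0,0,0,4],
    [0,0.1,-0.66,0,0,0,4],
    [0,0.13,-0.78,0,0,0,4],
    [0,0.17,-0.91,0,0,0,4],
    [0,0.2,-0.97,0,0,0,4],
    [0,0.2,-0.97,0,0,0,4]
  ]
}}

```text
time: 17.02
tool_pos: [0.5022, 0.0092, 0.1765]
ee_rot: [3.135, 0.0, 1.427]
wrist_force: [8.0, -1.5, -5.4]
width: 0.011
finger_force: 30.0
```

Request:
{"api": "servo_tool", "payload": {
  "plan": [
    [0,0.06,-0.05,0,0,0,4],
    [0,0.11,-0.15,0,0,0,4],
    [0,0.17,-0.29,0,0,0,4],
    [0,0.24,-0.4,0,0,0,4],
    [0,0.31,-0.51,0,0,0,4],
    [0,0.39,-0.62,0,0,0,4],
    [0,0.47,-0.72,0,0,0,4],
    [0,0.56,-0.82,0,0,0,4],
    [0,0.65,-0.92,0,0,0,4],
    [0,0.74,-1,0,0,0,4],
    [0,0.74,-1,0,0,0,4],
    [0,0.74,-1,0,0,0,4]
  ]
}}

```text
time: 18.02
tool_pos: [0.5711, -0.0018, 0.2749]
ee_rot: [-3.138, 0.003, 1.426]
wrist_force: [-3.7, -4.2, 0.3]
width: 0.0107
finger_force: 30.0
```

Request:
{"api": "servo_tool", "payload": {
  "plan": [
    [0,0.02,-0.03,0,0,0,4],
    [0,0.04,-0.06,0,0,0,4],
    [0,0.04,-0.06,0,0,0,4],
    [0,0.04,-0.06,0,0,0,4]
  ]
}}

```text
time: 18.35
tool_pos: [0.5758, -0.0026, 0.2791]
ee_rot: [-3.139, 0.003, 1.426]
wrist_force: [0.8, -6.4, -4.0]
width: 0.0112
finger_force: 30.0
```

```bash
python3 - <<'E'
from h import *
o=robot.get_obs();print(o["tool_pos"],o["wrist_force"],o["width"],o["finger_force"])
a=snap("top","t7.png");b=snap("side","s7.png")
C=np.hstack([cv2.resize(a[120:330,190:400],(400,400)),cv2.resize(b[100:300,180:380],(400,400))])
cv2.imwrite("pics/c7.png",np.clip(C[:,:,::-1].astype(float)*1.6,0,255).astype(np.uint8))
hin=np.array([.741,-.025,.0955]);ux=np.array([.99,-.143,0]);uy=np.array([.143,.99,0])
for th in(.75,.8,.87,.93,.995):
    m=hin-.265*np.cos(th)*ux+np.array([0,0,.265*np.sin(th)])
    e=hin-.22*np.cos(th)*ux+np.array([0,0,.22*np.sin(th)])
    S=[((proj("side",[q])[0]-[180,100])*2+[400,0]).round().tolist() for q in(m+.055*uy,m-.055*uy,e+.12*uy,e-.12*uy)]
    print(th,m.round(4),S)
E
```

```text
[ 0.57581547 -0.00256794  0.27913871] [ 0.77191042 -6.39750945 -3.98745569] 0.011194546653774997 29.980761408805847
0.75 [0.549  0.0027 0.2761] [[630.0, 137.0], [674.0, 72.0], [573.0, 191.0], [668.0, 51.0]]
0.8 [0.5582 0.0014 0.2856] [[622.0, 127.0], [666.0, 62.0], [565.0, 183.0], [663.0, 44.0]]
0.87 [ 0.5718 -0.0006  0.298 ] [[609.0, 114.0], [655.0, 50.0], [555.0, 172.0], [654.0, 34.0]]
0.93 [ 0.5842 -0.0023  0.3079] [[598.0, 103.0], [644.0, 39.0], [545.0, 163.0], [645.0, 25.0]]
0.995 [ 0.5981 -0.0044  0.3178] [[585.0, 91.0], [632.0, 28.0], [534.0, 154.0], [636.0, 17.0]]
```

View pics/c7.png

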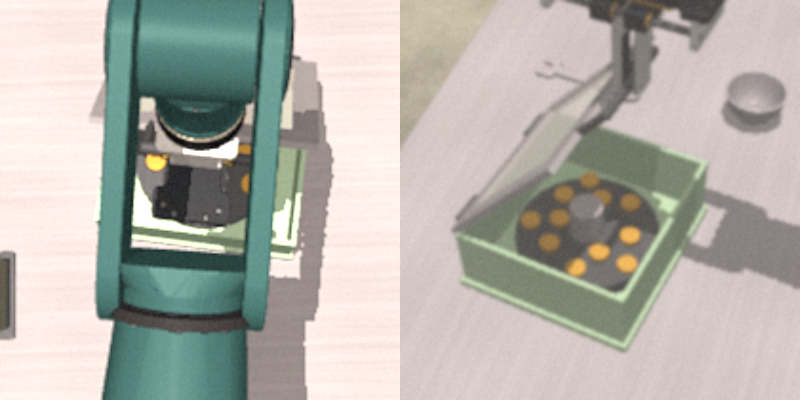

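The guard is open with its front corner near (548,175) and the bar held by the fingers. That matches the 0.87 rad prediction, and the TCP position gives about 0.88. The bowl and wrench are untouched.

```bash
python3 -c "
from bench import robot
print(robot.get_obs()['qvel'].round(3)); print(robot.close_job())"
```

```text
[ 0.    -0.001  0.001 -0.001  0.     0.002]
the job is handed in; nothing more can be done
None
```

I pushed the counter lever to its stop and it sprang back; the guard is now held still at about 50° (0.88 rad estimated) by its bar handle. The job is handed in, but no verdict came back; the bowl and wrench looked unmoved in the last picture, and I did not re-check the bottle.

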